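# Find the mirror case's hidden clasp by feel and press it open

## Task

The makeup-mirror case on the ledge is shut, and its clasp is one of the three look-alike flush panels along its front strip; the other two are rigid blanks. Feel across the panels with the fingertips, press in the one that gives until the lid springs open by itself, then let the panel come back out and move the hand clear. Do not lean on or force the lid, pick nothing up, and leave the soap dish, the toothbrush holder and the tube cap where they are.

Things in the scene. Friction and masses are not known exactly. Their poses are not given: they have to be found in the camera images.
- case: White makeup-mirror case, 170 (x) x 200 (y) x 40 mm high, fixed to the grey ledge, underside at z = 0, place and yaw (up to 20 degrees) vary. Origin at the centre of its underside, own x to its back, y to its left, z up. At own x -85 to -27 mm lies a flat strip, its rim 40 mm above the ledge, with three like panels in a row along y. From x -25 to +80 mm lies the lid, top at 40 mm when shut.
- panel_left (a point): Centre of the top of the left panel (case x -56, y +63.5 mm, 38 mm above the ledge). Each panel is a white rectangle 42 mm (case x) by 54 mm (y), its top 2 mm below the rim. One of the three, unseen and different each time, is the sprung clasp; the other two are rigid blanks.
- panel_middle (a point): Centre of the top of the middle panel (case x -56, y 0), same size and look as panel_left.
- panel_right (a point): Centre of the top of the right panel (case x -56, y -63.5 mm), same size and look as panel_left.
- clasp (a joint): Downward travel of the clasp panel, m: 0 out, 0.006 fully pressed. Pressed straight down anywhere on its top it gives from about 2 N, takes about 6 N fully down, frees the lid from about 4 mm on, and springs back when let go. The value does not tell which panel it is.
- lid (a joint): Lid angle, rad: 0 shut, 1.35 open at its stop. A plate 105 (x) x 200 (y) x 8 mm, hinged at the case's back edge, mirror on its underside. Once freed, its own spring lifts its near edge up and back to the stop in about 1.5 s, and it stays up.
- soap_dish: Loose round frosted glass soap dish with soap, 96 mm across, 33 mm high with the soap, beside the case on its left or right. Origin at the centre of its underside.
- holder: Loose bamboo toothbrush holder, a block 120 x 45 x 75 mm high with three empty slots, on the case's other side, long side along the case's x. Origin at the centre of its underside.
- cap: Loose lime-green toothpaste tube cap, 30 mm across, 24 mm high, in front of the case. Origin at the centre of its underside.

How it is judged:
On the way, in this order (a step that is already met when the one before it is completed fails the run):
1. the clasp panel is pressed in (more than 3 mm) (value of joint clasp above 0.003 m), for 0.02 s.
2. the lid has sprung open (past 1.1 rad) (value of joint lid above 1.1 rad), for 0.2 s.
At the end, for the whole second after the job is handed in: The lid stands open past 1.1 rad and at rest, the clasp panel is back out (within 1.5 mm), and soap dish, holder and cap are within 25 mm of where they began, the holder upright (value of joint lid above 1.1 rad and velocity of joint lid below 0.1 rad/s and value of joint clasp below 0.0015 m and distance of each of soap_dish, holder, cap from where it was at the start of the episode below 0.025 m and angle between holder's own z axis and vertical below 0.2 rad); the robot touches nothing.
It fails at once if the robot leaned on or forced the lid (more than 15 N) (contact force between any of the fingers, the arm and lid above 15 N).
It fails at once if a bystander was picked up, carried or pushed away (moved more than 25 mm) (distance of any of soap_dish, holder, cap from where it was at the start of the episode above 0.025 m).
It also fails if it takes over 42 s, if anything falls off the work surface, if the arm or the gripper's body presses on something with over 40 N, if the wrist force passes 120 N, or if a joint passes its speed limit or range.

## Robot

A 6-joint arm with a two-finger parallel gripper is mounted at the origin on the work surface. World frame = base frame: x ahead of the robot, y to its left, z up, the work surface at z = 0. Lengths are in m, angles in rad, forces in N, time in s.
With the tool pointing down it reaches from about 0.35 to 0.775 m from the base axis. Payload 7.3 kg.
Tool frame: the origin (TCP) lies at the centre of the arm's flange, where the gripper is bolted on; the fingertips stand 178 mm ahead of it and the grasp point (between the pads) lies robot.pinch_z ahead of it (robot.pinch_z is the distance from the TCP to the grasp point, in m); x points along the fingers, z is the direction in which the jaws open and shut, and the axes are right-handed (so a half turn about x gives the same grasp; the last joint's range is limited). The gripper opens to 92 mm and grips with 3 to 60 N. Pads are 19 mm wide; open, the fingers measure 130 mm over their backs; the gripper's body (75 mm by 190 mm) begins 47 mm behind the grasp point.
Start: joints at [-1.45, 0.342, 1.524, -0, 1.275, -0.146], TCP at [0.138, -0.506, 0.405] pointing down, gripper open.
Joint ranges: [-2.53, 2.53], [-0.77, 2.02], [0.04, 2.7], [-1, 4.14], [0.28, 2.66], [-3.11, 3.11]. Speed limits (rad/s): [2.57, 2.57, 3.14, 3.14, 3.14, 3.14].

## Interface

Orientations are given as [roll, pitch, yaw] about the fixed x, y, z axes, in that order (R = Rz(yaw) Ry(pitch) Rx(roll)).
In Python, from cell import robot gives the robot as it stands.
- The arm moves only by the shell command python3 -m jog 'ROWS' [FORCE]. ROWS is JSON, a list of rows, each an object of numbers: "fingers": the closure, from 0 (fully open) to 1 (shut); "x", "y", "z": the shift along the tool's x, y, z in cm; "spin": the turn about the tool's x in degrees. A call has 1 to 5 rows; each row is the pose to reach, as a shift and turn from the pose commanded when the call began, along the tool's axes at that moment; what a row does not reach only later rows make up. A row lasts 1/8 s, in which the tool goes at most 62.5 mm and 10.7 degrees, less where a joint would pass 70% of its speed; a pose out of reach is approached as far as the arm can. A call with a gripper value outside its range is refused whole. The fingers move at their own pace and stop on an object; FORCE is the grip in N (left out, the last holds). Time passes only in rows, so rows that repeat a pose let the fingers close. It gives the time, the measured TCP pose, the force and the opening at its end, in the units of the state.
- robot.observe(): the state, without advancing time (a new reading comes with each control period).
- robot.read_camera(name): name is "scene" or "top"; returns a dict with "color" (400x640x3 uint8, red, green, blue), "mtx" (3x3 intrinsics, pixels), "view" (4x4, takes a point from world to camera coordinates). Camera axes: x right, y down, z forward; pixel columns grow to the right and rows downward; lengths in m; the calibration is good to about 2 mm. A picture is of the moment at which its call begins. There is no depth.
- robot.hand_in(): hands the job in, once; it reports no verdict.
Trained networks look in a picture, given as the dict that the camera call returned (one of the last four; its "shot" number tells which), for a name from the list of things; names that differ only in an ending like _2 or _b are one class to them, and where a whole thing is asked for, a point or a joint stands for the part that bears it (a point fixed in the world has none). Each returns a list of dicts, best first, with "conf" (0 to 1); they miss things now and then, are a little off and sometimes report something else, mostly with a low value. They report only what shows in the picture. A call takes as long as a camera call.
- robot.look_for(target, picture): "xy" ([column, row] in pixels, amid what is visible of it).
The state is a dict: "time": time; "qpos": joint angles; "qvel": joint speeds; "joint_efforts": joint torques, N m; "tool_pos": TCP position; "tool_rot": TCP orientation; "contact_force": force on the tool from outside, world axes, zero at the start; "torque": the same for the moment, N m; "opening": finger opening in m.
Only numpy, scipy, OpenCV 4.12 (cv2) and the standard library are available. Lean on these libraries where they do the work, as an engineer would, in place of code of your own. Each camera call takes 0.05 s, during which the arm holds its last target. There are 200 camera calls.

## Working session

There is one attempt and no reset: what is moved stays moved. The work goes in short steps, Python scripts to look and compute and a shell command to move; the robot and the scene stay as the last step left them, time stands still between calls to the robot, and variables do not carry over. Pictures are saved under pics/ and viewed, on a budget of 10 in all, crops included, one or two more only if the job needs it, and the job is handed in when it is done.

```bash
ls; mkdir -p pics; python3 - <<'E'
from cell import robot
import cv2
s=robot.observe(); print({k:s[k] for k in('time','tool_pos','tool_rot','contact_force','opening')},robot.pinch_z)
for n in('scene','top'):
    p=robot.read_camera(n); cv2.imwrite(f'pics/{n}0.png',p['color'][:,:,::-1])
    print(n,p['mtx'].tolist(),p['view'].round(4).tolist())
    for t in('case','panel_left','panel_middle','panel_right','lid','soap_dish','holder','cap'):
        print(t,[(r['xy'],round(r['conf'],2)) for r in robot.look_for(t,p)[:3]])
E
```

```text
pics
{'time': 0.0, 'tool_pos': array([ 0.1384258 , -0.50627669,  0.40403226]), 'tool_rot': array([2.99603802, 1.5692252 , 1.69205415]), 'contact_force': array([-0.5888057 , -0.67438691,  0.3333056 ]), 'opening': 0.09206956521761803} 0.1592
scene [[386.03507362729965, 0.0, 318.9158093880177], [0.0, 386.03507362729965, 191.5939385005862], [0.0, 0.0, 1.0]] [[0.8531, 0.5215, 0.0156, -0.509], [0.3878, -0.6138, -0.6876, -0.126], [-0.349, 0.5927, -0.7259, 0.9531], [0.0, 0.0, 0.0, 1.0]]
case [([300.7, 265.8], 0.69)]
panel_left [([296.7, 265.0], 0.67)]
panel_middle [([298.1, 267.4], 0.66)]
panel_right [([299.6, 266.4], 0.6)]
lid [([304.4, 266.9], 0.84)]
soap_dish [([350.8, 187.2], 0.79), ([298.8, 264.5], 0.46)]
holder [([236.9, 371.7], 0.97)]
cap [([234.2, 221.7], 0.49)]
top [[462.67305738337194, 0.0, 318.63635699925896], [0.0, 462.67305738337194, 200.1110956690454], [0.0, 0.0, 1.0]] [[0.016, -0.9999, 0.0016, 0.0408], [-0.9977, -0.0161, -0.0659, 0.5467], [0.0659, -0.0005, -0.9978, 0.938], [0.0, 0.0, 0.0, 1.0]]
case [([373.1, 179.9], 0.95)]
panel_left [([371.5, 174.9], 0.89)]
panel_middle [([371.3, 177.3], 0.96)]
panel_right [([370.8, 178.3], 0.87)]
lid [([368.9, 173.1], 0.64), ([373.5, 175.6], 0.6)]
soap_dish [([270.8, 179.4], 0.79), ([405.9, 208.5], 0.29), ([477.4, 157.9], 0.27)]
holder [([476.7, 157.8], 0.85), ([372.1, 178.5], 0.73)]
cap [([362.9, 260.4], 0.7)]
```

View pics/top0.png

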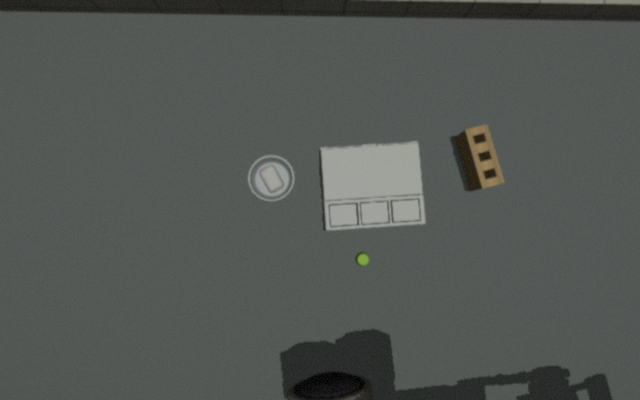

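View pics/scene0.png

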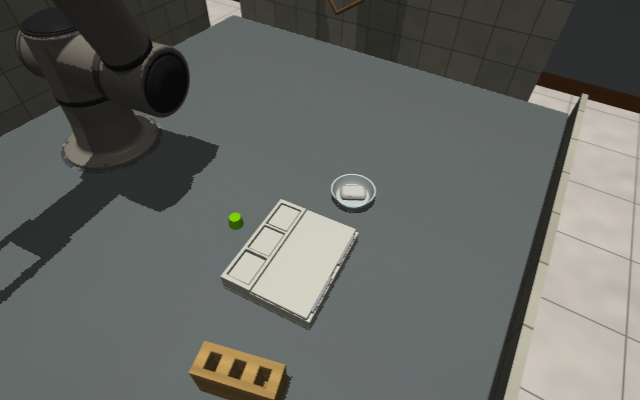

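The top view shows the case with its front strip facing the robot, with panel centres near (343,215), (375,212) and (406,210). The dish is on the left at (271,179), the holder on the right at (485,157), and the cap in front at (363,260). The scene view agrees.

```bash
cat > h.py <<'E'
import numpy as np,cv2
from scipy.spatial.transform import Rotation as R
from cell import robot
def px2w(p,uv,z):
    V=p['view'];d=V[:3,:3].T@np.linalg.inv(p['mtx'])@np.array([*uv,1.]);c=-V[:3,:3].T@V[:3,3]
    return c+d*(z-c[2])/d[2]
def tool():
    s=robot.observe();return s['tool_pos'],R.from_euler('xyz',s['tool_rot']).as_matrix()
def go(target,yaw=None):
    """shift in tool axes (cm), spin (deg) so the jaw axis lies along case y"""
    p,M=tool();print('shift',(M.T@(np.array(target)-p)*100).round(2))
    if yaw is not None:
        y=M.T@np.array([-np.sin(yaw),np.cos(yaw),0]);a=np.degrees(np.arctan2(-y[1],y[2]));print('spin',round((a+90)%180-90,1))
E
python3 - <<'E'
from h import *
p=robot.read_camera('top')
g=cv2.cvtColor(p['color'],cv2.COLOR_RGB2GRAY)
m=(g>110).astype(np.uint8);m[:100]=0
n,l,st,c=cv2.connectedComponentsWithStats(cv2.morphologyEx(m,cv2.MORPH_CLOSE,np.ones((5,5))))
k=l[180,373];print('stats',st[k] if k else None, g[180,373],g[240,400])
W=[]
ys,xs=np.nonzero(l==k)
W=np.array([px2w(p,q,.04)[:2] for q in zip(xs,ys)],dtype=np.float32)
r=cv2.minAreaRect(W);print('rect',r)
print('corners',[px2w(p,q,.04).round(4) for q in[(326,230),(425,223),(418,142),(321,147)]])
P=[px2w(p,q,.038) for q in[(343,215),(375,212.5),(406,210)]];print('panels',np.round(P,4))
print('cap',px2w(p,(363,260),.024),'holder',px2w(p,(485,157),.075),'dish',px2w(p,(271,178),.02))
d=P[0]-P[2];yaw=np.arctan2(-d[0],d[1]);print('yaw',np.degrees(yaw),np.linalg.norm(d))
for q in P: go([q[0],q[1],.27],yaw)
print(tool()[1].round(3))
E
```

```text
stats [ 320  141  106   90 8284] 162 87
rect ((0.5769005417823792, -0.05893574655056), (0.17135080695152283, 0.20176489651203156), 4.8800129890441895)
corners [array([0.4845, 0.0338, 0.04  ]), array([ 0.5018, -0.1652,  0.04  ]), array([ 0.6663, -0.1508,  0.04  ]), array([0.6528, 0.0465, 0.04  ])]
panels [[ 5.153e-01 -1.000e-04  3.800e-02]
 [ 5.214e-01 -6.460e-02  3.800e-02]
 [ 5.274e-01 -1.272e-01  3.800e-02]]
cap [ 0.42480769 -0.04269656  0.024     ] holder [ 0.63191856 -0.27440463  0.075     ] dish [0.59004987 0.14881777 0.02      ]
yaw 5.456049056622931 0.12775309836898063
shift [ 13.47  49.7  -38.91]
spin 9.8
shift [ 13.47  48.59 -32.52]
spin 9.8
shift [ 13.47  47.52 -26.32]
spin 9.8
[[ 0.     0.965  0.264]
 [-0.     0.264 -0.965]
 [-1.    -0.     0.   ]]
```

```bash
python3 -m jog '[{"fingers":1,"y":5.2,"z":-2.9,"spin":2},{"fingers":1,"y":10.4,"z":-5.8,"spin":4},{"fingers":1,"y":15.6,"z":-8.7,"spin":6},{"fingers":1,"y":20.8,"z":-11.6,"spin":8},{"fingers":1,"y":26,"z":-14.5,"spin":9.8}]' 20; python3 -c "
from h import *
go([.524,-.127,.27],np.radians(5.2))"
```

```text
shift [ 13.47  47.2  -26.44]
spin 10.1$[0]: bad value
```

```bash
python3 -m jog '[{"fingers":1,"x":0,"y":5.2,"z":-2.9,"spin":2},{"fingers":1,"x":0,"y":10.4,"z":-5.8,"spin":4},{"fingers":1,"x":0,"y":15.6,"z":-8.7,"spin":6},{"fingers":1,"x":0,"y":20.8,"z":-11.6,"spin":8},{"fingers":1,"x":0,"y":26,"z":-14.5,"spin":9.8}]' 20; python3 -c "
from h import *
go([.524,-.127,.27],np.radians(5.2))"
```

```text
time: 1.58
tool_pos: [0.3521, -0.2965, 0.405]
tool_rot: [0.609, 1.57, -0.868]
contact_force: [-0.2, -0.9, 0.1]
opening: 0.0464
shift [ 13.5   18.7  -15.27]
spin 0.2
```

```bash
python3 -m jog '[{"fingers":1,"x":0,"y":4.7,"z":-3.8,"spin":0},{"fingers":1,"x":0,"y":9.4,"z":-7.6,"spin":0},{"fingers":1,"x":1,"y":14,"z":-11.5,"spin":0},{"fingers":1,"x":4,"y":18.7,"z":-15.3,"spin":0.2},{"fingers":1,"x":9,"y":18.7,"z":-15.3,"spin":0.2}]'; python3 -c "
from h import *
go([.524,-.127,.222],np.radians(5.2))"
```

```text
time: 2.2
tool_pos: [0.5251, -0.1252, 0.3152]
tool_rot: [1.189, 1.565, -0.285]
contact_force: [0.2, -1.6, -0.4]
opening: 0.0013
shift [ 9.32 -0.18  0.14]
spin 0.3
```

```bash
python3 -m jog '[{"fingers":1,"x":4,"y":-0.2,"z":0.1,"spin":0},{"fingers":1,"x":7,"y":-0.2,"z":0.1,"spin":0},{"fingers":1,"x":9,"y":-0.2,"z":0.1,"spin":0},{"fingers":1,"x":9.3,"y":-0.2,"z":0.1,"spin":0},{"fingers":1,"x":9.3,"y":-0.2,"z":0.1,"spin":0}]'; python3 - <<'E'
from h import *
go([.524,-.127,.216],np.radians(5.2))
p=robot.read_camera('scene');cv2.imwrite('pics/s1.png',cv2.resize(p['color'][150:350,180:420,::-1],None,fx=3,fy=3))
E
```

```text
time: 2.82
tool_pos: [0.5209, -0.1292, 0.2222]
tool_rot: [0.961, 1.57, -0.517]
contact_force: [0.1, -0.7, 1.0]
opening: 0.0005
shift [ 0.62  0.33 -0.19]
spin 0.1
```

View pics/s1.png

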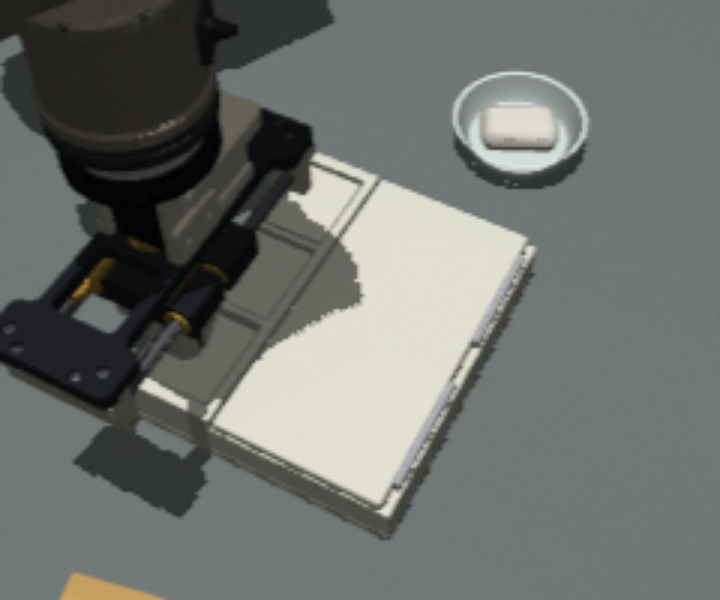

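The hand is over the right panel, with its jaws across the strip. Now I'll press gently.

```bash
python3 -m jog '[{"fingers":1,"x":0.3,"y":0.3,"z":-0.2,"spin":0},{"fingers":1,"x":0.6,"y":0.3,"z":-0.2,"spin":0},{"fingers":1,"x":0.7,"y":0.3,"z":-0.2,"spin":0},{"fingers":1,"x":0.8,"y":0.3,"z":-0.2,"spin":0},{"fingers":1,"x":0.8,"y":0.3,"z":-0.2,"spin":0}]'
```

```text
time: 3.5
tool_pos: [0.5237, -0.1267, 0.2141]
tool_rot: [1.268, 1.569, -0.211]
contact_force: [1.6, 2.7, 3.9]
opening: 0.0005
```

```bash
python3 -m jog '[{"fingers":1,"x":0.1,"y":0,"z":0,"spin":0},{"fingers":1,"x":0.1,"y":0,"z":0,"spin":0}]';python3 -m jog '[{"fingers":1,"x":0.1,"y":0,"z":0,"spin":0},{"fingers":1,"x":0.1,"y":0,"z":0,"spin":0}]'
```

```text
time: 3.75
tool_pos: [0.5238, -0.1267, 0.2131]
tool_rot: [1.274, 1.569, -0.205]
contact_force: [2.4, 2.4, 5.3]
opening: 0.0004
time: 4.0
tool_pos: [0.5235, -0.1268, 0.2117]
tool_rot: [0.586, 1.57, -0.892]
contact_force: [2.1, 0.4, 3.0]
opening: 0.0002
```

It gives: the tips are more than 4 mm below the panel level at only 3–5 N. This is the clasp, so I'll press on.

```bash
python3 -m jog '[{"fingers":1,"x":0.1,"y":0,"z":0,"spin":0},{"fingers":1,"x":0.15,"y":0,"z":0,"spin":0},{"fingers":1,"x":0.15,"y":0,"z":0,"spin":0}]'; python3 - <<'E'
from h import *
p=robot.read_camera('scene');cv2.imwrite('pics/s2.png',cv2.resize(p['color'][150:350,180:420,::-1],None,fx=3,fy=3))
E
```

```text
time: 4.38
tool_pos: [0.5235, -0.1269, 0.2104]
tool_rot: [0.742, 1.57, -0.737]
contact_force: [0.8, 0.6, 5.8]
opening: 0.0004
```

View pics/s2.png

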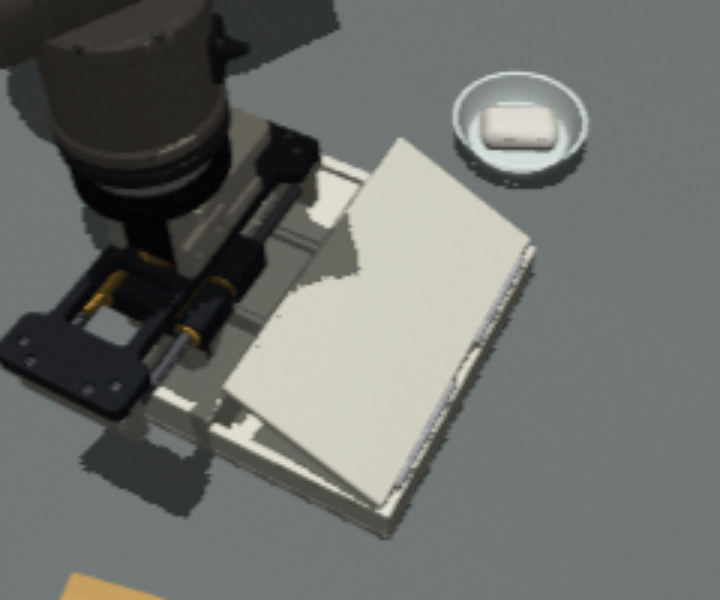

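The lid is rising clear of the hand. I'll hold the hand still until it reaches its stop.

```bash
H='' ; python3 -m jog '[{"fingers":1,"x":0,"y":0,"z":0,"spin":0},{"fingers":1,"x":0,"y":0,"z":0,"spin":0},{"fingers":1,"x":0,"y":0,"z":0,"spin":0},{"fingers":1,"x":0,"y":0,"z":0,"spin":0},{"fingers":1,"x":0,"y":0,"z":0,"spin":0}]'; python3 -m jog '[{"fingers":1,"x":0,"y":0,"z":0,"spin":0},{"fingers":1,"x":0,"y":0,"z":0,"spin":0},{"fingers":1,"x":0,"y":0,"z":0,"spin":0},{"fingers":1,"x":0,"y":0,"z":0,"spin":0},{"fingers":1,"x":0,"y":0,"z":0,"spin":0}]'; python3 - <<'E'
from h import *
p=robot.read_camera('scene');cv2.imwrite('pics/s3.png',cv2.resize(p['color'][100:360,150:450,::-1],None,fx=2.3,fy=2.3))
go([.44,-.16,.40])
E
```

```text
time: 5.05
tool_pos: [0.5235, -0.1268, 0.2105]
tool_rot: [0.733, 1.57, -0.746]
contact_force: [0.9, 0.9, 5.2]
opening: 0.0007
time: 5.68
tool_pos: [0.5235, -0.1268, 0.2105]
tool_rot: [0.725, 1.57, -0.753]
contact_force: [1.3, 1.0, 5.2]
opening: 0.0004
shift [-18.95  -8.61   2.54]
```

View pics/s3.png

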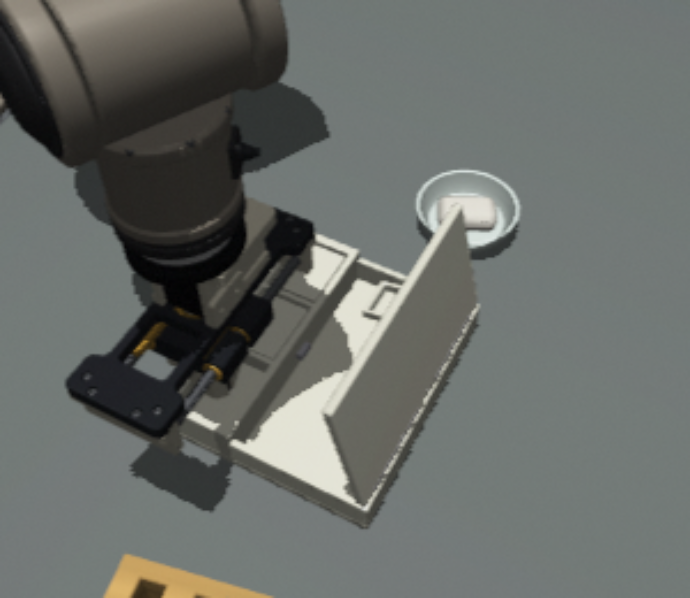

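The lid stands almost upright and clear of the hand. Next I'll lift straight up, then back toward the robot.

```bash
python3 -m jog '[{"fingers":1,"x":-1,"y":0,"z":0,"spin":0},{"fingers":1,"x":-4,"y":0,"z":0,"spin":0},{"fingers":1,"x":-9,"y":-1,"z":0.3,"spin":0},{"fingers":1,"x":-14,"y":-4,"z":1.2,"spin":0},{"fingers":1,"x":-18,"y":-8,"z":2.4,"spin":0}]'; python3 -m jog '[{"fingers":1,"x":0,"y":-3,"z":3,"spin":0},{"fingers":1,"x":0,"y":-6,"z":6,"spin":0},{"fingers":1,"x":0,"y":-9,"z":9,"spin":0},{"fingers":1,"x":0,"y":-9,"z":9,"spin":0},{"fingers":1,"x":0,"y":-9,"z":9,"spin":0}]'; python3 - <<'E'
from h import *
p=robot.read_camera('scene');cv2.imwrite('pics/s4.png',p['color'][:,:,::-1])
t=robot.read_camera('top')
for n in('soap_dish','holder','cap'):print(n,[(r['xy'],round(r['conf'],2)) for r in robot.look_for(n,t)[:2]],[(r['xy'],round(r['conf'],2)) for r in robot.look_for(n,p)[:2]])
E
```

```text
time: 6.35
tool_pos: [0.4449, -0.158, 0.3919]
tool_rot: [-0.974, 1.57, -2.452]
contact_force: [-0.4, -0.1, -0.0]
opening: 0.0004
time: 6.98
tool_pos: [0.3646, -0.2556, 0.3901]
tool_rot: [-2.62, 1.57, 2.184]
contact_force: [-0.0, -0.7, 0.1]
opening: 0.0007
soap_dish [([271.4, 179.8], 0.78)] [([354.2, 187.5], 0.66)]
holder [([479.2, 158.2], 0.71)] [([234.0, 371.8], 0.55)]
cap [([362.8, 262.2], 0.64)] [([355.0, 189.3], 0.66), ([234.1, 218.9], 0.56)]
```

View pics/s4.png

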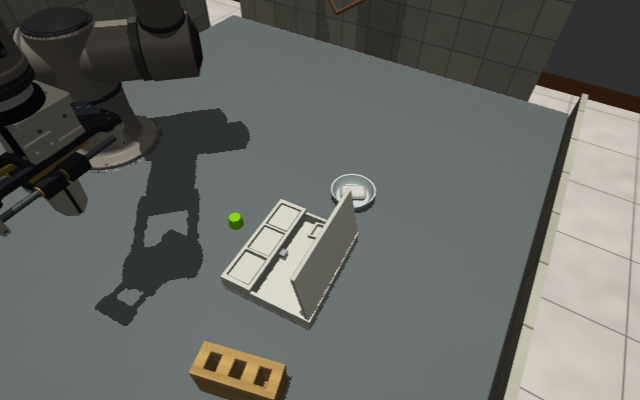

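The lid is open, the panels look level with each other, the bystanders haven't moved and the hand is clear.

```bash
python3 -c "
from cell import robot
print(robot.hand_in())"
```

```text
the job is handed in; nothing more can be done
None
```

The makeup-mirror case is open, and I handed the job in at about 7 s; the hand-in gives no verdict.

- **Clasp:** I pressed the right panel first with shut fingertips. It went down about 5.6 mm at 3–6 N, so it was the clasp, and I never touched the other two panels.
- **Lid:** It sprang up by itself while I held the hand still. I then lifted straight up and drew back towards the robot.
- **Final picture:** The lid stands nearly upright, the panels look level with each other, and the hand is well clear with about zero contact force. I judged the lid and panel by eye and did not measure the lid angle or the panel's return.
- **Bystanders:** The soap dish, holder and cap were found within about 4 pixels of where they began, which is within the detector's scatter. In that picture the detector also gave a false "cap" on the soap dish. The real cap showed at its original place in both views.

The first move command was refused for leaving out a field, and the arm did not move.

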